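# Load the nutmeg mill and hold its lid at the pulse mark

## Robot

A 6-joint arm with a two-finger parallel gripper is mounted at the origin on a cart in front of the work surface, level with it; the furniture and walls round the work are solid. World frame = base frame: x ahead of the robot, y to its left, z up, the work surface at z = 0. Lengths are in m, angles in degrees, forces in N, time in s.
With the tool pointing down it reaches from about 0.4 to 0.825 m from the base axis. Payload 7 kg.
Tool frame: the origin (TCP) lies between the finger pads; the fingertips stand ctrl.nose_length ahead of it and the grasp point (between the pads) lies 2 mm behind it (ctrl.nose_length is the distance from the TCP to the fingertips, in m); z points along the fingers, y is the line along which they close (so a half turn about z gives the same grasp; the last joint's range is limited). The gripper opens to 88 mm and grips with 3 to 60 N. Pads are 19 mm wide; open, the fingers measure 130 mm over their backs; the gripper's body (78 mm by 193 mm) begins 47 mm behind the grasp point.
Start: joints at [88.127, 20.546, 0.682, 0, -70.136, -16.507], TCP at [0.213, 0.641, 0.205] pointing down, gripper open.
Joint ranges: [-176.03, 176.03], [-82.01, 121.73], [-58.28, 71.71], [-173.87, 95.51], [-174.79, -0.11], [-173.66, 173.66]. Speed limits (degrees/s): [136.94, 136.94, 172.46, 180, 180, 180].

## Interface

Orientations are given as [roll, pitch, yaw] about the fixed x, y, z axes, in that order (R = Rz(yaw) Ry(pitch) Rx(roll)).
In Python, from plant import ctrl gives the robot as it stands.
- The arm moves only by the tool apply_moves, never from a script. Its argument "commands" is a list of rows, each a list of 3 entries, a list of its own where there are three numbers: the shift along the world's x, y, z in cm, then the turn about the world's z in rad, then the closure, from 0 (fully open) to 1 (shut). In form: [[[x, y, z], turn, jaw], ...]. A call has 1 to 20 rows; each row is the pose to reach, as a shift and turn from the pose commanded when the call began; what a row does not reach only later rows make up. A row lasts 1/12 s, in which the tool goes at most 41.7 mm and 7.16 degrees, less where a joint would pass 70% of its speed; a pose out of reach is approached as far as the arm can. A call with a gripper value outside its range is refused whole. The fingers move at their own pace and stop on an object; the grip force is fixed at half the most. Time passes only in rows, so rows that repeat a pose let the fingers close. It gives the time, the measured TCP pose, the force, the opening and the grip force at its end, in the units of the state.
- ctrl.get_obs(): the state, without advancing time (a new reading comes with each control period).
- ctrl.snapshot(name): name is "side" or "top" or "wrist"; returns a dict with "img" (480x640x3 uint8, red, green, blue), "fx", "fy", "cx", "cy" (pixels), "T" (4x4, takes a point from camera to world coordinates). Camera axes: x right, y up, looking along -z (the intrinsics and any distortion apply to the point x, -y, -z); pixel columns grow to the right and rows downward; lengths in m; the calibration is good to about 2 mm. The wrist camera is an equidistant fisheye: a pixel r from the principal point sees the ray r / f radians off the axis. A picture is of the moment at which its call begins. There is no depth.
- ctrl.close_job(): hands the job in; it is judged then, once.
Trained networks look in a picture, given as the dict that the camera call returned (one of the last four; its "shot" number tells which), for a name from the list of things; names that differ only in an ending like _2 or _b are one class to them, and where a whole thing is asked for, a point or a joint stands for the part that bears it (a point fixed in the world has none). Each returns a list of dicts, best first, with "score" (0 to 1); they miss things now and then, are a little off and sometimes report something else, mostly with a low value. They report only what shows in the picture. A call takes as long as a camera call.
- ctrl.search_frame(picture, target): "at" ([column, row] in pixels, amid what is visible of it).
- ctrl.spot_point(picture, target): "at" ([column, row] in pixels: a listed point, or the origin of a listed thing).
The state is a dict: "clock": time; "joint_pos": joint angles; "qvel": joint speeds; "tau": joint torques, N m; "tool_pos": TCP position; "orientation": TCP orientation; "force": force on the tool from outside, world axes, zero at the start; "moment": the same for the moment, N m; "opening": finger opening in m; "gripper_force": force on a finger pad.
Only numpy, scipy, OpenCV 4.12 (cv2) and the standard library are available. Lean on these libraries where they do the work, as an engineer would, in place of code of your own. Each camera call takes 0.05 s, during which the arm holds its last target. There are 200 camera calls.

## Task

Load the nutmeg mill: take the fourth nutmeg from its wooden rest and set it down in the hollow on top of the three in the mill, so that the four make a little pyramid. Then put the lid on with its two lugs down through the two slots in the mouth and, keeping hold of it, turn it clockwise (seen from above) to the bar mark, which is half way to the lock (45 degrees), without going on to the lock click; finish while still gripping the lid there against its spring. Leave the other things on the worktop where they are.

Things in the scene. Friction and masses are not known exactly. Their poses are not given: they have to be found in the camera images.
- mill: fixed electric nutmeg mill: round white motor base 126 mm across, steel chamber on it, rim 124 mm across, 93 mm high. Origin: centre of its underside, on its axis; z up. Inside: well floor 28 mm above the origin, well 57 mm across and 14 mm deep, then a step, then a chamber 98 mm across up to the lips of the mouth. Its +x and -x point to the two entry slots.
- mill_mouth (a point): centre of the mouth, at rim height, 93 mm above the mill's origin. Mouth 84 mm across between two lips 7 mm thick, broken by two slots 18 mm wide, out to 49 mm radius, at the mill's +x and -x. Lugs turn under the lips clockwise (from above) only. Black marks on the rim, on both sides: a dot at each slot, a bar 45 degrees clockwise of it, two dots at 90 degrees (lock).
- mill_top_nut (a point): place for the centre of the fourth nutmeg when it sits in the gap of the three below: on the mill's axis, 62 mm above the mill's origin (31 mm below the rim)
- lid: loose grey lid, about 0.15 kg, standing on its plug. Origin: centre of the plug's underside; z up. Plug 79 mm across, 14 mm tall; two lugs at its foot at +x and -x, out to 46.5 mm radius, 13 wide, 5 thick; cap 100 mm across, 14 to 20 mm high; grip bar 60 mm along x, 22 mm wide, 20 to 50 mm high. A half turn gives the same lid. Fully in, its origin is 79 mm above the mill's.
- switch_ring (a joint): turn of the sprung ring inside the mill, rad, 0 at rest, at most 1.5, positive clockwise from above. The lugs push it after some 0.08 rad of play: it reads lid turn minus 0.08. It springs back with 0.04 N m at 0, 0.11 at the bar mark, 0.19 at the end. A pawl drags on a lug from about 1.1 rad of lid turn and clicks behind it at about 1.5 (the lock).
- nutmeg_4_center (a point): centre of the fourth nutmeg, a brown ball 26 mm across, 12 g, which starts in the wooden rest
- nut_rest: small round wooden rest fixed to the worktop, 50 mm across, 10 mm tall, with a round hole in which the fourth nutmeg sits, its centre about 19 mm above the worktop. Origin: centre of its underside
- nutmeg_1_center (a point): centre of one of the three nutmegs (26 mm balls) that lie side by side in the mill's well
- nutmeg_2_center (a point): centre of one of the three nutmegs (26 mm balls) that lie side by side in the mill's well
- nutmeg_3_center (a point): centre of one of the three nutmegs (26 mm balls) that lie side by side in the mill's well
- tin: food tin, 86 mm across, 40 mm tall, bystander; origin at the centre of its underside
- teaspoon: steel teaspoon, 137 mm long, lying flat, bystander; origin at the centre of its underside
- matchbox_b: matchbox, 36x56x17 mm, lying flat, bystander; origin at the centre of its underside
- timer: kitchen timer, 60 mm across, 45 mm tall, bystander; origin at the centre of its underside
- peg: wooden clothes peg, 72x15x12 mm, lying flat, bystander; origin at the centre of its underside
- nutmeg_4: the fourth nutmeg as a body; its origin is a point on its surface that turns with it, so use its centre point

How it is judged (in metres and radians):
On the way, in this order (a step that is already met when the one before it is completed fails the run):
1. the fourth nutmeg is lowered by the fingers onto the three (horizontal distance between nutmeg_4_center and mill_top_nut below 0.01 m and z of nutmeg_4_center in the frame of mill below 0.072 m and contact force between the fingers and nutmeg_4 above 0.2 N), for 0.02 s.
2. the fourth nutmeg sits released in the gap on top of the three (horizontal distance between nutmeg_4_center and mill_top_nut below 0.007 m and z of nutmeg_4_center in the frame of mill between 0.056 and 0.068 m and z of each of nutmeg_1_center, nutmeg_2_center, nutmeg_3_center in the frame of mill below 0.046 m and horizontal distance between each of nutmeg_1_center, nutmeg_2_center, nutmeg_3_center and mill_top_nut below 0.02 m and contact force between the fingers and nutmeg_4 below 0.1 N), for 0.2 s.
3. the lid is down in the mouth, its lugs through the slots, not yet turned (horizontal distance between lid and mill below 0.005 m and z of lid in the frame of mill below 0.0815 m and angle between lid's own z axis and vertical below 0.06 rad and angle between the x axis of lid and the x axis of mill, either way round below 0.25 rad), for 0.05 s.
4. the lid is turned to the bar mark, gripped (horizontal distance between lid and mill below 0.005 m and z of lid in the frame of mill below 0.0815 m and angle between lid's own z axis and vertical below 0.06 rad and contact force between the fingers and lid above 2 N and angle between the x axis of lid and the x axis of mill, either way round between 0.59 and 0.98 rad), for 0.2 s.
At the end, for the whole second after the job is handed in: Still gripped (over 2 N), the lid is fully in (cap within 2.5 mm of the rim, centred within 5 mm, level), turned 45 degrees clockwise +-11 with the switch ring following, and still; the fourth nutmeg rests within 7 mm of the axis on the three in the well (all of step 4 and horizontal distance between nutmeg_4_center and mill_top_nut below 0.007 m and z of nutmeg_4_center in the frame of mill between 0.056 and 0.068 m and z of each of nutmeg_1_center, nutmeg_2_center, nutmeg_3_center in the frame of mill below 0.046 m and horizontal distance between each of nutmeg_1_center, nutmeg_2_center, nutmeg_3_center and mill_top_nut below 0.02 m and value of joint switch_ring between 0.45 and 0.98 rad and angular speed of lid below 0.2 rad/s); the arm keeps its last pose, push and grip.
It fails at once if the lid is turned on to the lock click (value of joint switch_ring above 1.38 rad).
It fails at once if a bystander is knocked away (3 cm) (distance of any of tin, teaspoon, matchbox_b, timer, peg from where it was at the start of the episode above 0.03 m).
It also fails if it takes over 58 s, if anything falls off the work surface, if the arm or the gripper's body presses on something with over 40 N, if the wrist force passes 120 N, or if a joint passes its speed limit or range.

## Working session

There is one attempt and no reset: what is moved stays moved. The work goes in short steps, Python scripts to look and compute and a tool call to move; the robot and the scene stay as the last step left them, time stands still between calls to the robot, and variables do not carry over. Pictures are saved under pics/ and viewed, at most 10 in all, crops included, and the job is handed in when it is done.

Besides the shell and the picture viewer there is one more tool, called after "Emit:" as name(argument=value, ...) on one line, values as JSON. apply_moves: Moves the arm, as the interface text tells. Its arguments: {"type":"object","properties":{"commands":{"type":"array"}},"required":["commands"]}

```bash
mkdir -p pics; cat > h.py <<'E'
import numpy as np, cv2
from plant import ctrl
def ray(p,at):
    u,v=at; x=(u-p["cx"])/p["fx"]; y=(v-p["cy"])/p["fy"]
    if p.get("name")=="wrist":
        r=np.hypot(x,y); s=np.sin(r)/r if r>1e-9 else 1; d=np.array([x*s,-y*s,-np.cos(r)])
    else: d=np.array([x,-y,-1.])
    T=np.array(p["T"]); d=T[:3,:3]@d; return T[:3,3],d/np.linalg.norm(d)
def atz(p,at,z):
    o,d=ray(p,at); return o+d*(z-o[2])/d[2]
def tri(rs):
    A=np.zeros((3,3));b=np.zeros(3)
    for o,d in rs:
        M=np.eye(3)-np.outer(d,d);A+=M;b+=M@o
    return np.linalg.solve(A,b)
def proj(p,X):
    T=np.array(p["T"]);c=T[:3,:3].T@(np.array(X)-T[:3,3]);v=np.array([c[0],-c[1],-c[2]])
    if p.get("name")=="wrist":
        r=np.hypot(v[0],v[1]);t=np.arctan2(r,v[2]);v=np.array([v[0]/r*t,v[1]/r*t,1]) if r>1e-9 else np.array([0,0,1])
    return p["cx"]+p["fx"]*v[0]/v[2],p["cy"]+p["fy"]*v[1]/v[2]
def snap(n,save=None):
    p=ctrl.snapshot(n);p["name"]=n
    if save: cv2.imwrite(f"pics/{save}.png",p["img"][...,::-1])
    return p
E
python3 - <<'E'
from h import *
np.set_printoptions(precision=4,suppress=True)
P={n:snap(n,n+"0") for n in("side","top","wrist")}
print([k for k in P["top"]],ctrl.nose_length,ctrl.get_obs()["orientation"])
Z={"mill":0,"mill_mouth":.093,"mill_top_nut":.062,"lid":0,"nutmeg_4_center":.019,"nut_rest":0,"tin":0,"teaspoon":0,"matchbox_b":0,"timer":0,"peg":0}
for t in Z:
    for n,p in P.items():
        for r in ctrl.spot_point(p,t)[:4 if "nutmeg" in t else 1]:
            print(t,n,np.round(r["at"],1),round(r["score"],2),atz(p,r["at"],Z[t]))
E
```

```text
['img', 'fx', 'fy', 'cx', 'cy', 'T', 'shot', 'name'] 0.017 [179.9299  -0.0063 -18.3862]
mill side [273.4 288.8] 0.6 [ 0.5673 -0.0489  0.    ]
mill top [339.1 293.2] 0.88 [ 0.5603 -0.0536  0.    ]
mill_mouth side [276.1 253.6] 0.85 [ 0.5743 -0.0527  0.093 ]
mill_mouth top [343.  286.6] 0.87 [ 0.5698 -0.0555  0.093 ]
mill_top_nut side [272.1 263.6] 0.78 [ 0.5662 -0.0409  0.062 ]
mill_top_nut top [341.7 291.5] 0.58 [ 0.5612 -0.055   0.062 ]
lid side [257.9 225.9] 0.81 [0.5646 0.3058 0.    ]
lid top [174.7 291.3] 0.89 [0.5649 0.3124 0.    ]
nutmeg_4_center side [296.3 349.6] 0.51 [ 0.5802 -0.3059  0.019 ]
nutmeg_4_center side [271.7 289.2] 0.5 [ 0.5599 -0.0813  0.019 ]
nutmeg_4_center top [457.4 284.2] 0.58 [ 0.579  -0.3151  0.019 ]
nut_rest side [274.9 265.1] 0.56 [0.5845 0.064  0.    ]
nut_rest top [453.8 283.8] 0.7 [ 0.581  -0.3132  0.    ]
tin side [343.1 256.3] 0.83 [0.7647 0.0845 0.    ]
teaspoon side [272.2 265.8] 0.24 [0.5774 0.0614 0.    ]
teaspoon top [348.6 190.5] 0.7 [ 0.7975 -0.0779  0.    ]
matchbox_b top [244.1 234.8] 0.97 [0.6926 0.1617 0.    ]
timer side [351.  332.3] 0.55 [ 0.703  -0.2433  0.    ]
timer top [419.  231.3] 0.85 [ 0.7014 -0.2388  0.    ]
peg top [394.8 254.4] 0.75 [ 0.6479 -0.1814  0.    ]
```

View pics/top0.png

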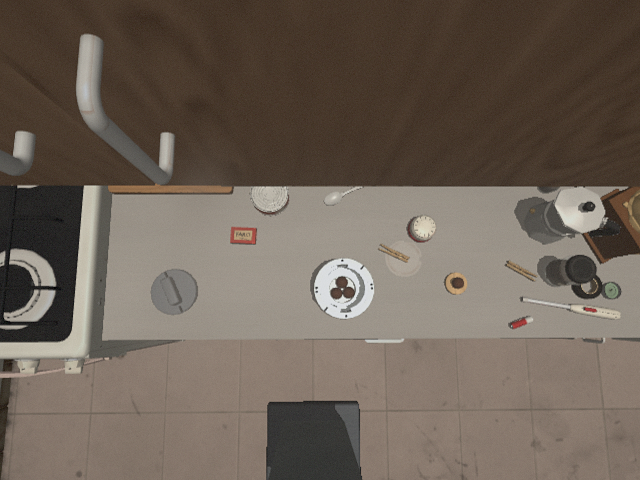

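View pics/side0.png

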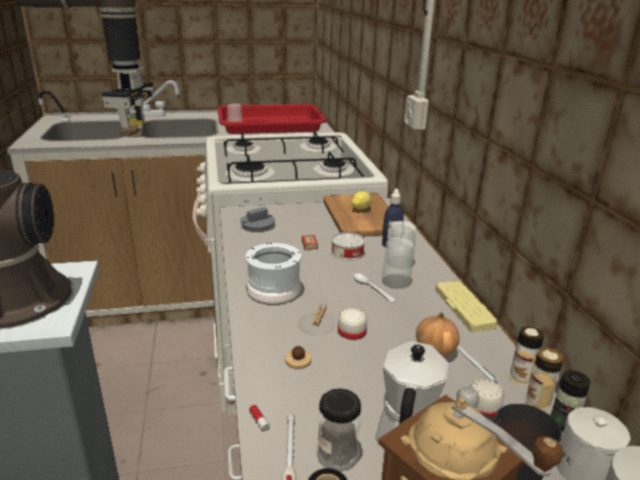

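The top view shows the lid (174,291) with its bar about 26° from world x. The mill is at (343,288) with three nuts inside, and the nut in its rest is at (457,284). I'll go above the mill and take a close look.

Emit:
apply_moves(commands=[[[35,-69,5],0,0.3],[[35,-69,5],0,0.3],[[35,-69,5],0,0.3],[[35,-69,5],0,0.3],[[35,-69,5],0,0.3],[[35,-69,5],0,0.3],[[35,-69,5],0,0.3],[[35,-69,5],0,0.3],[[35,-69,5],0,0.3],[[35,-69,5],0,0.3],[[35,-69,5],0,0.3],[[35,-69,5],0,0.3],[[35,-69,5],0,0.3],[[35,-69,5],0,0.3],[[35,-69,5],0,0.3],[[35,-69,5],0,0.3],[[35,-69,5],0,0.3],[[35,-69,5],0,0.3],[[35,-69,5],0,0.3],[[35,-69,5],0,0.3]])

```text
clock: 3.47
tool_pos: [0.5644, -0.0534, 0.2543]
orientation: [179.9, -0.0, -18.6]
force: [-0.3, -0.0, -0.2]
opening: 0.0616
gripper_force: 0.0
```

```bash
cat > look.py <<'E'
import sys
from h import *
np.set_printoptions(precision=4,suppress=True)
p=snap("wrist",sys.argv[1]);o=ctrl.get_obs();print(o["clock"],o["tool_pos"],o["orientation"],o["joint_pos"])
for a in sys.argv[2:]:
    t,z=a.split(":")
    for r in ctrl.spot_point(p,t)[:3]: print(t,np.round(r["at"],1),round(r["score"],2),atz(p,r["at"],float(z)))
E
python3 look.py w1 mill_mouth:.093 mill_top_nut:.062 nutmeg_1_center:.041 mill:0
```

```text
3.5167 [ 0.5635 -0.0518  0.2541] [179.9682   0.0304 -18.6067] [ 14.5716   8.6486  -8.8568   0.0104 -72.5374  56.8185]
mill_mouth [326.5 200.7] 0.98 [ 0.5671 -0.0575  0.093 ]
mill_mouth [325.7 195.4] 0.48 [ 0.5722 -0.0584  0.093 ]
mill_top_nut [324.9 196.7] 0.59 [ 0.5649 -0.0553  0.062 ]
nutmeg_1_center [317.6 179.8] 0.71 [ 0.5806 -0.0525  0.041 ]
mill [323.6 178.8] 0.75 [ 0.5731 -0.0569  0.    ]
mill [433.1  29.1] 0.21 [ 0.707  -0.2382  0.    ]
```

View pics/w1.png

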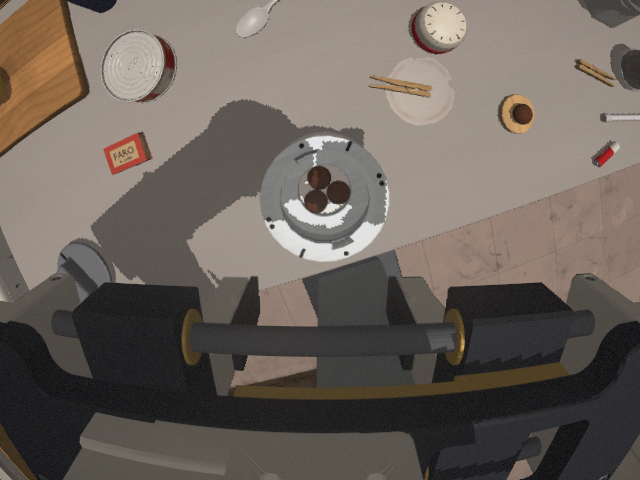

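```bash
python3 - <<'E'
from h import *
p=snap("wrist"); c=(.567,-.0572)
N=500;S=.15/N
m=np.zeros((N,N,2),np.float32)
for i in range(N):
    for j in range(N):
        m[i,j]=proj(p,[c[0]+(N/2-i)*S,c[1]+(N/2-j)*S,.093])
im=cv2.remap(p["img"],m,None,cv2.INTER_CUBIC)[...,::-1].copy()
cv2.circle(im,(250,250),int(.062/S),(0,255,0),1);cv2.circle(im,(250,250),int(.042/S),(0,0,255),1)
cv2.imwrite("pics/rect.png",im)
E
```

```text
(no output)
```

View pics/rect.png

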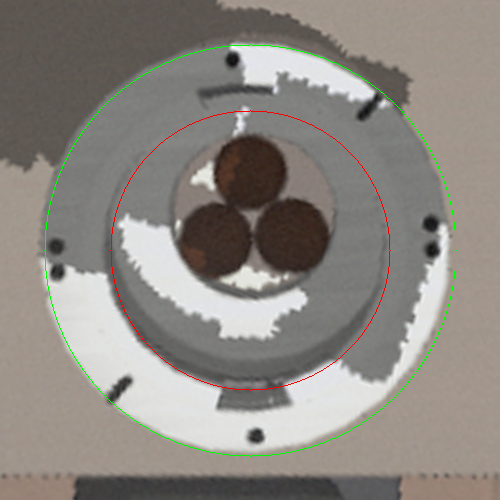

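Emit:
apply_moves(commands=[[[1.6,-26.3,-11],0,0.4],[[1.6,-26.3,-11],0,0.4],[[1.6,-26.3,-11],0,0.4],[[1.6,-26.3,-11],0,0.4],[[1.6,-26.3,-11],0,0.4],[[1.6,-26.3,-11],0,0.4],[[1.6,-26.3,-11],0,0.4],[[1.6,-26.3,-11],0,0.4],[[1.6,-26.3,-11],0,0.4],[[1.6,-26.3,-11],0,0.4],[[1.6,-26.3,-11],0,0.4]])

```text
clock: 4.68
tool_pos: [0.5795, -0.3112, 0.1455]
orientation: [-180.0, -0.1, -18.3]
force: [0.0, -0.1, 0.3]
opening: 0.0521
gripper_force: 0.0
```

```bash
python3 look.py w2 nutmeg_4_center:.019 nut_rest:0; python3 look.py w2 nutmeg_4_center:.019;python3 -c "
from h import *
p=snap('wrist')
print(ctrl.search_frame(p,'nut_rest')[:2], p['T'])"
```

```text
4.7333 [ 0.5796 -0.3111  0.1457] [-179.9941   -0.0945  -18.262 ] [-11.2703  21.1787  -6.3191   0.0064 -62.4078  83.0054]
nutmeg_4_center [323.4 210.9] 0.75 [ 0.5825 -0.3119  0.019 ]
nut_rest [323.5 204.1] 0.82 [ 0.5839 -0.3125  0.    ]
4.8833 [ 0.5794 -0.3114  0.1455] [-179.9913   -0.0813  -18.2833] [-11.3013  21.1931  -6.32     0.0014 -62.4051  83.0173]
nutmeg_4_center [327.5 210.1] 0.85 [ 0.5821 -0.3155  0.019 ]
[{'at': [327.9, 192.6], 'score': 0.61}] [[-3.14503797e-01  9.05703807e-01  2.84232256e-01  6.56679295e-01]
 [-9.49256056e-01 -2.99900992e-01 -9.47224097e-02 -3.36554588e-01]
 [-5.48911589e-04 -2.99599748e-01  9.54064825e-01  3.25537522e-01]
 [ 0.00000000e+00  0.00000000e+00  0.00000000e+00  1.00000000e+00]]
```

View pics/w2.png

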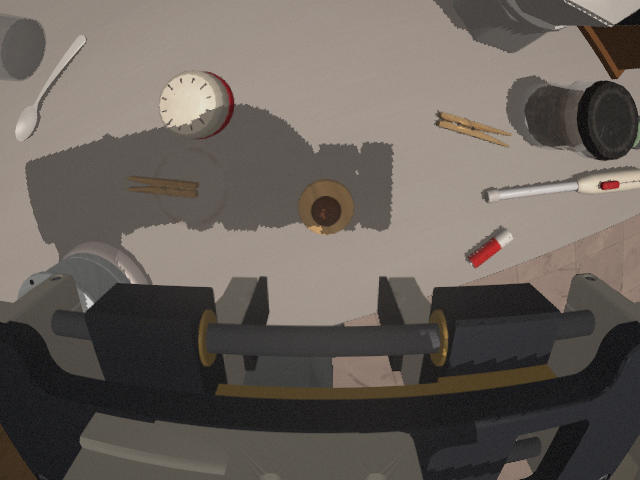

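Emit:
apply_moves(commands=[[[0.25,-0.3,-4],0,0.4],[[0.25,-0.3,-8],0,0.4],[[0.25,-0.3,-10],0,0.4],[[0.25,-0.3,-11.5],0,0.4],[[0.25,-0.3,-11.5],0,0.4],[[0.25,-0.3,-11.5],0,0.4],[[0.25,-0.3,-11.5],0,1],[[0.25,-0.3,-11.5],0,1],[[0.25,-0.3,-11.5],0,1],[[0.25,-0.3,-11.5],0,1],[[0.25,-0.3,-11.5],0,1],[[0.25,-0.3,-11.5],0,1],[[0.25,-0.3,-11.5],0,1],[[0.25,-0.3,-11.5],0,1]])

```text
clock: 6.2
tool_pos: [0.5814, -0.3155, 0.0296]
orientation: [180.0, -0.0, -18.4]
force: [0.9, 0.0, 0.4]
opening: 0.0048
gripper_force: 0.0
```

```bash
python3 look.py w3 nutmeg_4_center:.019 nut_rest:0; python3 -c "
from h import *
p=snap('top');o=ctrl.get_obs();print(o['opening'],o['gripper_force'],o['tool_pos'])
for r in ctrl.spot_point(p,'nutmeg_4_center')[:3]:print(r,atz(p,r['at'],.019))"
```

```text
6.25 [ 0.5813 -0.3155  0.0296] [-179.9998    0.0016  -18.3818] [-11.631   27.8112 -12.7261  -0.0006 -49.4642  83.2495]
nutmeg_4_center [319.4 270. ] 0.79 [ 0.5808 -0.3126  0.019 ]
nut_rest [317.7 253.4] 0.66 [ 0.5837 -0.3123  0.    ]
0.0005593563457860666 0.0 [ 0.58134438 -0.31545889  0.02951959]
```

View pics/w3.png

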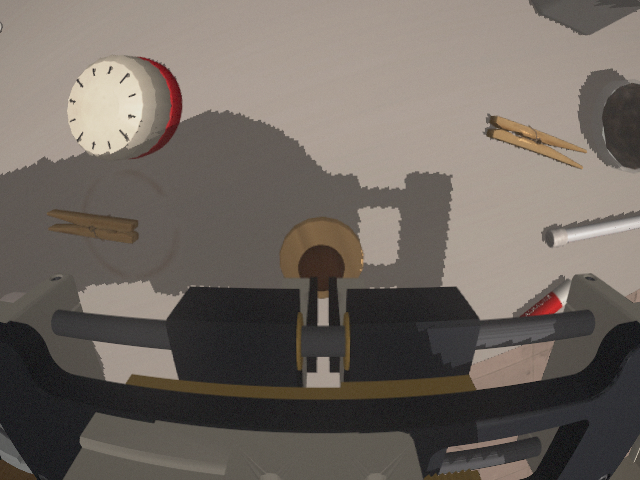

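```bash
python3 -c "
from h import *
p=snap('wrist');o=ctrl.get_obs();t=np.array(o['tool_pos']);print(p['fx'],p['fy'],p['cx'],p['cy'],t)
for dz in(-.017,-.011,0,.02,.04):print(dz,proj(p,t+[0,0,dz]))
for X in([.583,-.314,.019],[.583,-.314,0],[.583,-.314,.032]):print(X,proj(p,X))
T=p['T'];print(T[:3,3]-t,T[:3,2])
for n in('side','top'):
  q=snap(n)
  for k in('nut_rest','nutmeg_4_center'):
    for r in ctrl.search_frame(q,k)[:2]:print(n,k,r)
  print(n,'tip proj',proj(q,t+[0,0,-.017]),'nut',proj(q,[.582,-.314,.019]))
cv2.imwrite('pics/c3.png',cv2.resize(p['img'][200:400,220:420,::-1],(600,600),interpolation=cv2.INTER_CUBIC))
"
```

```text
371.64829954431775 371.64829954431775 322.7143152584069 231.12670767387823 [ 0.58132205 -0.31545552  0.02948194]
-0.017 (np.float64(323.99269531935386), np.float64(263.32184128734394))
-0.011 (np.float64(324.0231008004315), np.float64(267.4243355516925))
0 (np.float64(324.0829981401701), np.float64(275.53966769547054))
0.02 (np.float64(324.20788853467246), np.float64(292.6074250639831))
0.04 (np.float64(324.3582373559618), np.float64(313.42727868772))
[0.583, -0.314, 0.019] (np.float64(320.5898075365366), np.float64(265.91729777757547))
[0.583, -0.314, 0] (np.float64(320.7702440442143), np.float64(253.688540559034))
[0.583, -0.314, 0.032] (np.float64(320.4484722420338), np.float64(275.55164321394784))
[ 0.0775583  -0.02512084  0.18009344] [ 0.28532478 -0.09534807  0.95367632]
side nut_rest {'at': [298.3, 363.6], 'score': 0.67}
side nutmeg_4_center {'at': [298.3, 352.2], 'score': 0.73}
side tip proj (np.float64(297.6808113366917), np.float64(355.492087528441)) nut (np.float64(297.93368926595394), np.float64(352.16838424913584))
top tip proj (np.float64(456.5607959840909), np.float64(283.3201132366617)) nut (np.float64(456.84586104314883), np.float64(282.8281340327806))
```

View pics/c3.png

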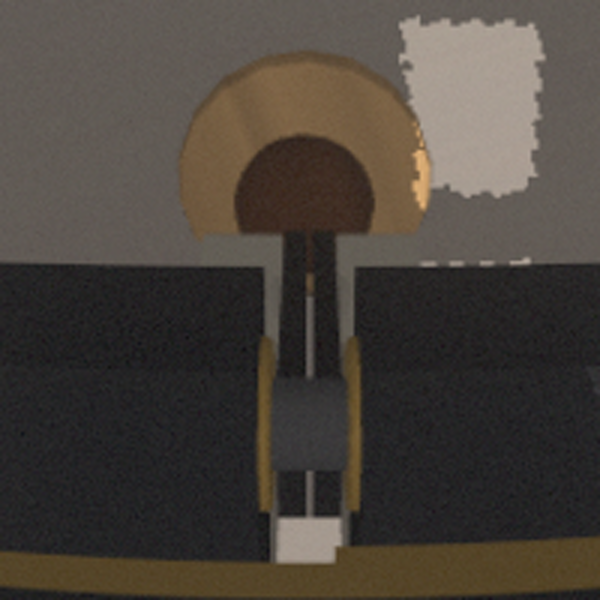

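```bash
python3 -c "
from h import *
o=ctrl.get_obs();t=np.array(o['tool_pos']);ims=[]
for n in('side','top'):
  q=snap(n);im=q['img'][...,::-1].copy();u,v=proj(q,t+[0,0,-.017]);u0,v0=int(u)-50,int(v)-75
  c=cv2.resize(im[v0:v0+125,u0:u0+100],(400,500),interpolation=cv2.INTER_CUBIC)
  for dz,col in((-.017,(0,0,255)),(0,(0,255,0)),(.047,(255,0,0))):
    a,b=proj(q,t+[0,0,dz]);cv2.circle(c,(int((a-u0+.5)*4),int((b-v0+.5)*4)),3,col,1)
  ims.append(c)
cv2.imwrite('pics/c4.png',np.hstack(ims))
"
```

```text
(no output)
```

View pics/c4.png

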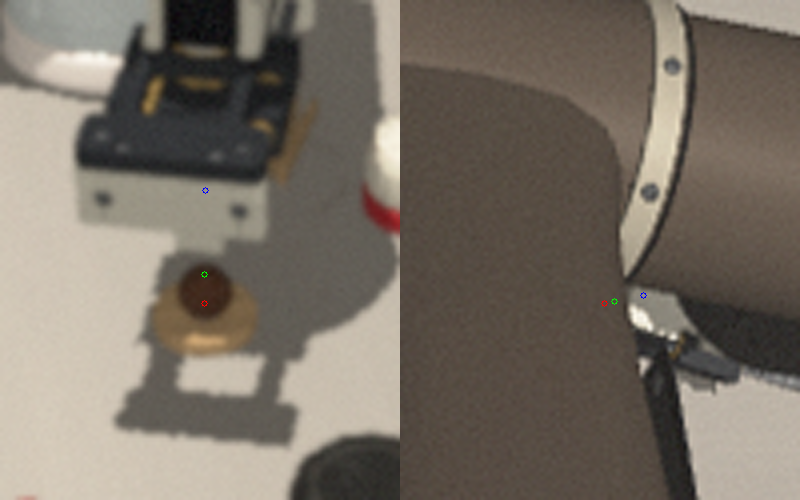

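The crops show the fingertips still above the nut: composite row 250, against row 274 for the projected TCP. So the real fingertips stand about 3 cm higher than nose_length says. I'll open, feel my way down to the rest, and use that contact as the height reference.

Emit:
apply_moves(commands=[[[0,0.05,0],0,0.55],[[0,0.05,0],0,0.55],[[0,0.05,0],0,0.55],[[0,0.05,0],0,0.55],[[0,0.05,0],0,0.55],[[0,0.05,-0.7],0,0.55],[[0,0.05,-1.4],0,0.55],[[0,0.05,-2.0],0,0.55],[[0,0.05,-2.3],0,0.55],[[0,0.05,-2.3],0,0.55],[[0,0.05,-2.3],0,0.55]])

```text
clock: 7.82
tool_pos: [0.5811, -0.3149, 0.0061]
orientation: [180.0, 0.0, -18.4]
force: [0.2, -1.1, 0.3]
opening: 0.0394
gripper_force: 0.0
```

Emit:
apply_moves(commands=[[[0,0,-0.2],0,0.55],[[0,0,-0.4],0,0.55],[[0,0,-0.5],0,0.55],[[0,0,-0.5],0,0.55]])

```text
clock: 8.15
tool_pos: [0.5813, -0.3149, 0.0014]
orientation: [-180.0, 0.0, -18.4]
force: [-0.1, -0.8, -0.6]
opening: 0.0395
gripper_force: 0.0
```

Emit:
apply_moves(commands=[[[0,0,-0.15],0,0.55],[[0,0,-0.3],0,0.55],[[0,0,-0.3],0,0.55]])

```text
clock: 8.4
tool_pos: [0.5812, -0.3149, -0.0017]
orientation: [-180.0, 0.0, -18.4]
force: [-0.1, -0.1, 0.0]
opening: 0.0396
gripper_force: 0.0
```

```bash
python3 -c "
from h import *
p=snap('wrist');q=snap('side');o=ctrl.get_obs();print(o['force'],o['tool_pos'])
u,v=map(int,proj(q,[.5815,-.315,.02]))
a=cv2.resize(q['img'][v-50:v+30,u-40:u+40,::-1],(400,400),interpolation=cv2.INTER_CUBIC)
b=cv2.resize(p['img'][200:360,240:400,::-1],(400,400),interpolation=cv2.INTER_CUBIC)
cv2.imwrite('pics/c5.png',np.hstack([a,b]))"
```

```text
[-0.03865375 -0.75113959  0.22106768] [ 0.58130767 -0.31496999 -0.00148758]
```

View pics/c5.png

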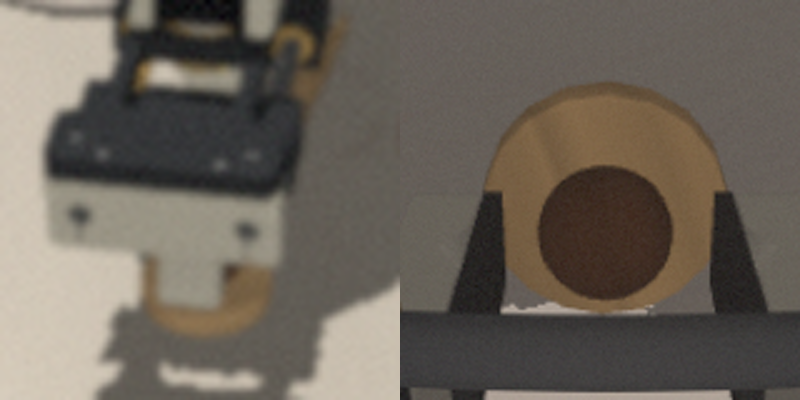

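The side crop shows the fingertips straddling the nut just above the rest. In the wrist crop the nut (605,232) is centred between the pads. Closing now.

Emit:
apply_moves(commands=[[[0,0,0],0,1],[[0,0,0],0,1],[[0,0,0],0,1],[[0,0,0],0,1],[[0,0,0],0,1],[[0,0,0],0,1]])

```text
clock: 9.0
tool_pos: [0.5815, -0.3149, -0.0013]
orientation: [-180.0, -0.0, -18.4]
force: [0.7, 1.1, 0.3]
opening: 0.023
gripper_force: 29.9
```

Emit:
apply_moves(commands=[[[0,0,0],0,0.58],[[0,0,0],0,0.58],[[0,0,0],0,0.58],[[0,0,-0.15],0,0.58],[[0,0,-0.3],0,0.58],[[0,0,-0.3],0,0.58]])

```text
clock: 9.5
tool_pos: [0.581, -0.3149, -0.0049]
orientation: [-180.0, 0.0, -18.4]
force: [-1.4, 0.0, -0.7]
opening: 0.0364
gripper_force: 0.0
```

```bash
python3 look.py w5 nutmeg_4_center:.019;python3 look.py w5 nutmeg_4_center:.019
```

```text
9.55 [ 0.5811 -0.3149 -0.0048] [179.9975   0.0326 -18.384 ] [-11.5882  30.0622 -14.3115  -0.0019 -45.6589  83.2055]
nutmeg_4_center [320.6 294.1] 0.97 [ 0.5827 -0.3137  0.019 ]
nutmeg_4_center [108.3 109.5] 0.52 [ 0.6992 -0.2489  0.019 ]
nutmeg_4_center [ 64.8 238. ] 0.48 [ 0.6516 -0.193   0.019 ]
9.65 [ 0.5813 -0.315  -0.0046] [179.9984   0.0118 -18.385 ] [-11.5869  30.0499 -14.2977   0.0003 -45.6643  83.2017]
nutmeg_4_center [318.9 295.7] 0.68 [ 0.5822 -0.3126  0.019 ]
nutmeg_4_center [320.2 276.3] 0.59 [ 0.5916 -0.3164  0.019 ]
```

Emit:
apply_moves(commands=[[[0,0,0],0,1],[[0,0,0],0,1],[[0,0,0],0,1],[[0,0,0],0,1],[[0,0,0],0,1]])

```text
clock: 10.12
tool_pos: [0.5814, -0.3149, -0.0043]
orientation: [-180.0, -0.0, -18.4]
force: [-0.0, 0.9, 0.4]
opening: 0.024
gripper_force: 30.0
```

Emit:
apply_moves(commands=[[[0,0,1],0,1],[[0,0,3],0,1],[[0,0,6],0,1],[[0,0,10],0,1],[[0,0,14],0,1],[[-1.4,25.9,14],0,1],[[-1.4,25.9,14],0,1],[[-1.4,25.9,14],0,1],[[-1.4,25.9,14],0,1],[[-1.4,25.9,14],0,1],[[-1.4,25.9,14],0,1],[[-1.4,25.9,14],0,1],[[-1.4,25.9,14],0,1],[[-1.4,25.9,14],0,1]])

```text
clock: 11.28
tool_pos: [0.5675, -0.0552, 0.1364]
orientation: [-180.0, -0.0, -18.3]
force: [-0.6, -0.4, -0.4]
opening: 0.0237
gripper_force: 30.0
```

```bash
cat > circ.py <<'E'
# dark rim marks found in the rectified rim image -> mill centre
from h import *
p=snap("wrist");o=ctrl.get_obs();print(o["clock"],o["tool_pos"],o["opening"],o["orientation"][2])
c=np.array([.5676,-.0554]);N=500;S=.16/N
g=np.mgrid[0:N,0:N].transpose(1,2,0)
m=np.array([[proj(p,[c[0]+(N/2-i)*S,c[1]+(N/2-j)*S,.093]) for j in range(N)] for i in range(N)],np.float32)
im=cv2.cvtColor(cv2.remap(p["img"],m,None,cv2.INTER_CUBIC),cv2.COLOR_RGB2GRAY)
n,l,s,ce=cv2.connectedComponentsWithStats((im<70).astype(np.uint8))
for k in range(1,n):
    d=(N/2-ce[k][::-1])*S
    if 20<s[k,4]<700 and .048<np.hypot(*d)<.065: print(s[k,4],np.round(np.hypot(*d)*1e3,1),round(np.degrees(np.arctan2(d[1],d[0])),1),np.round(c+d,4))
cv2.imwrite("pics/rim.png",im)
for t,z in(("mill_mouth",.093),("mill_top_nut",.062)):
    for r in ctrl.spot_point(p,t)[:1]: print(t,np.round(r["at"],1),round(r["score"],2),atz(p,r["at"],z))
for r in ctrl.search_frame(p,"nutmeg_4_center")[:4]: print(r)
E
python3 circ.py
```

```text
11.3333 [ 0.56744996 -0.05605513  0.13614673] 0.02415037767120639 -18.34041308773608
162 56.5 3.5 [ 0.624  -0.0519]
24 48.1 4.3 [ 0.6156 -0.0518]
233 56.4 -41.6 [ 0.6098 -0.0928]
167 56.6 -82.6 [ 0.5749 -0.1116]
166 56.5 89.5 [0.5681 0.0011]
160 56.5 -90.6 [ 0.567  -0.1119]
167 56.6 97.6 [0.5602 0.0007]
mill_mouth [327.8 248.8] 0.84 [ 0.56594417 -0.05736412  0.093     ]
mill_top_nut [323.8 231.6] 0.9 [ 0.56840299 -0.05554433  0.062     ]
{'at': [323.9, 297.0], 'score': 0.64}
{'at': [18.9, 285.2], 'score': 0.54}
```

Emit:
apply_moves(commands=[[[0,0.05,-3],0,1],[[0,0.05,-6],0,1],[[0,0.05,-8],0,1],[[0,0.05,-8.6],0,1],[[0,0.05,-9.2],0,1],[[0,0.05,-9.5],0,1],[[0,0.05,-9.5],0,1],[[0,0.05,-9.5],0,1]])

```text
clock: 12.15
tool_pos: [0.5682, -0.0555, 0.0416]
orientation: [-180.0, -0.1, -18.4]
force: [0.5, 0.3, 0.4]
opening: 0.024
gripper_force: 30.0
```

Emit:
apply_moves(commands=[[[0,0,-0.1],0,1],[[0,0,-0.2],0,1],[[0,0,-0.25],0,1],[[0,0,-0.25],0,1]])

```text
clock: 12.48
tool_pos: [0.5676, -0.0554, 0.0385]
orientation: [-180.0, -0.0, -18.4]
force: [-0.8, -0.3, 1.7]
opening: 0.0241
gripper_force: 30.0
```

Slight upward force, so it has touched down. Releasing.

Emit:
apply_moves(commands=[[[0,0,0],0,0.66],[[0,0,0],0,0.64],[[0,0,0],0,0.64],[[0,0,0],0,0.64],[[0,0,1],0,0.64],[[0,0,3],0,0.64],[[0,0,6],0,0.64],[[0,0,10],0,0.64],[[0,0,10],0,0.64],[[0,0,10],0,0.64]])

```text
clock: 13.32
tool_pos: [0.5693, -0.0551, 0.1416]
orientation: [-179.8, -0.3, -18.4]
force: [-0.8, -0.3, -0.5]
opening: 0.0316
gripper_force: 0.0
```

```bash
python3 -c "
from h import *
p=snap('wrist','w6');o=ctrl.get_obs();print(o['tool_pos'],o['opening'])
for r in ctrl.spot_point(p,'nutmeg_4_center')[:5]:print(r,atz(p,r['at'],.062),atz(p,r['at'],.041))
p=snap('top')
for r in ctrl.spot_point(p,'lid')[:2]:print(r,atz(p,r['at'],0))
u,v=map(int,proj(p,[.567,-.055,.06]));a=cv2.resize(p['img'][v-25:v+25,u-25:u+25,::-1],(400,400))
b=cv2.imread('pics/w6.png')[150:350,220:420];cv2.imwrite('pics/c6.png',np.hstack([a,cv2.resize(b,(400,400),interpolation=cv2.INTER_CUBIC)]))"
```

```text
[ 0.56791981 -0.05524605  0.13969375] 0.03169747932359847
{'at': [324.6, 233.4], 'score': 0.6} [ 0.56753673 -0.0549958   0.062     ] [ 0.5612266  -0.05294152  0.041     ]
{'at': [564.5, 123.5], 'score': 0.57} [ 0.59428886 -0.26609008  0.062     ] [ 0.59013803 -0.28107432  0.041     ]
{'at': [78.6, 169.6], 'score': 0.53} [0.68303037 0.1196193  0.062     ] [0.68604233 0.13576766 0.041     ]
```

View pics/c6.png

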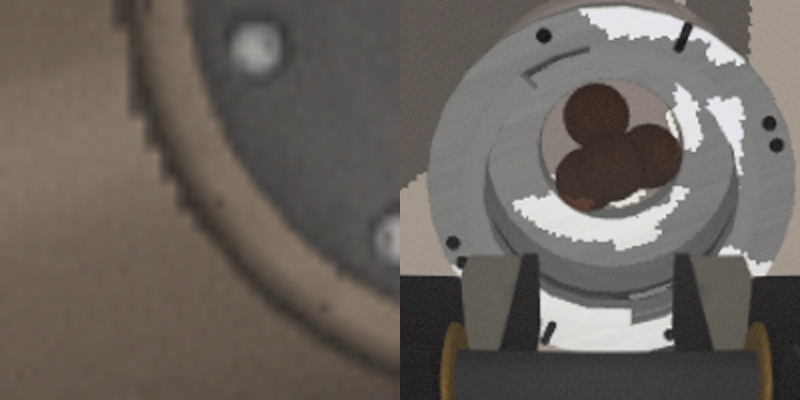

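The wrist crop shows the fourth nut (605,165) sitting over the gap of the three, and it measures (0.5675,-0.055), on the axis. Next, the lid.

Emit:
apply_moves(commands=[[[0,0,6],0.1,0.3],[[-0.3,36.5,6],0.775,0.3],[[-0.3,36.5,6],0.775,0.3],[[-0.3,36.5,6],0.775,0.3],[[-0.3,36.5,6],0.775,0.3],[[-0.3,36.5,6],0.775,0.3],[[-0.3,36.5,6],0.775,0.3],[[-0.3,36.5,6],0.775,0.3],[[-0.3,36.5,6],0.775,0.3],[[-0.3,36.5,6],0.775,0.3],[[-0.3,36.5,6],0.775,0.3],[[-0.3,36.5,6],0.775,0.3],[[-0.3,36.5,6],0.775,0.3],[[-0.3,36.5,6],0.775,0.3]])

```text
clock: 14.68
tool_pos: [0.5641, 0.3084, 0.1973]
orientation: [180.0, 0.1, 26.0]
force: [-0.3, -0.1, -0.8]
opening: 0.0614
gripper_force: 0.0
```

```bash
cat > lid.py <<'E'
from h import *
np.set_printoptions(precision=4,suppress=True)
p=snap("wrist","wl");o=ctrl.get_obs();print(o["clock"],o["tool_pos"],o["opening"],o["orientation"])
for r in ctrl.spot_point(p,"lid")[:2]: print("lid",np.round(r["at"],1),round(r["score"],2),atz(p,r["at"],0))
c=atz(p,ctrl.spot_point(p,"lid")[0]["at"],0)[:2]
g=cv2.cvtColor(p["img"],cv2.COLOR_RGB2GRAY)
for x1,y1,x2,y2 in cv2.createLineSegmentDetector().detect(g)[0][:,0]:
    a,b=atz(p,(x1,y1),.05)[:2],atz(p,(x2,y2),.05)[:2];L=np.linalg.norm(a-b);M=(a+b)/2
    if L>.012 and np.linalg.norm(M-c)<.05:
        d=(a-b)/L;n=np.array([-d[1],d[0]]);n*=np.sign(n[0]+1e-9)
        print("len%.0f ang%.1f mid %s"%(L*1e3,np.degrees(np.arctan2(d[1],d[0]))%180,np.round(M,4)),"a",np.round(a,4),"b",np.round(b,4))
E
python3 lid.py
```

```text
14.7333 [0.5643 0.3083 0.1977] 0.06115046719476058 [179.9821   0.0477  25.9617]
lid [317.  192.2] 0.9 [0.5658 0.3166 0.    ]
len27 ang113.5 mid [0.5302 0.2969] a [0.5356 0.2845] b [0.5248 0.3093]
len21 ang24.9 mid [0.551  0.3556] a [0.5415 0.3511] b [0.5605 0.36  ]
len19 ang23.1 mid [0.5871 0.273 ] a [0.5958 0.2767] b [0.5785 0.2693]
len37 ang25.0 mid [0.5543 0.3199] a [0.5378 0.3122] b [0.5709 0.3276]
len38 ang26.8 mid [0.5637 0.2993] a [0.5805 0.3078] b [0.5468 0.2908]
len25 ang116.1 mid [0.5669 0.3402] a [0.5724 0.3291] b [0.5615 0.3514]
len17 ang118.4 mid [0.5858 0.2835] a [0.5899 0.276 ] b [0.5817 0.2911]
len17 ang51.8 mid [0.5357 0.3437] a [0.5305 0.3371] b [0.541  0.3503]
len20 ang164.0 mid [0.5589 0.2716] a [0.5685 0.2689] b [0.5493 0.2744]
len15 ang141.8 mid [0.5429 0.2797] a [0.5486 0.2752] b [0.5371 0.2843]
len27 ang79.3 mid [0.5269 0.3239] a [0.5244 0.3106] b [0.5294 0.3371]
len26 ang24.9 mid [0.557  0.2998] a [0.5451 0.2943] b [0.5689 0.3053]
len16 ang40.9 mid [0.5426 0.347 ] a [0.5487 0.3523] b [0.5366 0.3418]
len26 ang25.9 mid [0.5498 0.3145] a [0.5616 0.3202] b [0.5381 0.3088]
len12 ang162.8 mid [0.5578 0.2746] a [0.5518 0.2764] b [0.5637 0.2727]
len21 ang139.9 mid [0.6009 0.3496] a [0.593  0.3563] b [0.6089 0.343 ]
len14 ang0.3 mid [0.5716 0.2725] a [0.5647 0.2725] b [0.5784 0.2726]
len22 ang165.6 mid [0.5815 0.3592] a [0.571  0.3619] b [0.592  0.3565]
len20 ang139.5 mid [0.5433 0.283 ] a [0.5357 0.2895] b [0.5509 0.2765]
len19 ang77.8 mid [0.5295 0.3239] a [0.5314 0.333 ] b [0.5275 0.3149]
len14 ang117.0 mid [0.5951 0.327 ] a [0.5918 0.3334] b [0.5984 0.3206]
```

```bash
cat > cap.py <<'E'
from h import *
def fit(p,z=.02,R=.05,c0=(.565,.3125)):
    g=cv2.cvtColor(p["img"],cv2.COLOR_RGB2GRAY);e=cv2.Canny(g,40,110)
    v,u=np.nonzero(e);P=np.array([atz(p,(a,b),z)[:2] for a,b in zip(u,v) if np.linalg.norm(atz(p,(a,b),z)[:2]-c0)<.075])
    best=[]
    for dx in np.arange(-.012,.0121,.0005):
        for dy in np.arange(-.012,.0121,.0005):
            c=np.array(c0)+[dx,dy];d=P-c;k=abs(np.hypot(*d.T)-R)<.0007
            best.append((len(set((np.degrees(np.arctan2(d[k,1],d[k,0]))//3).astype(int))),*np.round(c,4)))
    best.sort(reverse=True);b=np.array(best[:6]);return b.mean(0),b.std(0)
for n in("wrist","top"):
    p=snap(n)
    print(n,fit(p), fit(p,.02,.0495))
E
python3 cap.py
```

```text
wrist (array([111.     ,   0.56525,   0.3125 ]), array([3.91578004e+00, 2.50000000e-04, 4.08248290e-04])) (array([117.     ,   0.56525,   0.3125 ]), array([2.30940108e+00, 2.50000000e-04, 4.08248290e-04]))
top (array([49.5       ,  0.56366667,  0.30825   ]), array([1.50000000e+00, 6.87184271e-04, 1.72602626e-03])) (array([47.        ,  0.56316667,  0.30708333]), array([1.00000000e+00, 4.71404521e-04, 3.43592135e-04]))
```

Emit:
apply_moves(commands=[[[0.1,0.42,-4],-0.005,0.4],[[0.1,0.42,-8],-0.005,0.4],[[0.1,0.42,-12],-0.005,0.4],[[0.1,0.42,-15],-0.005,0.4],[[0.1,0.42,-17],-0.005,0.4],[[0.1,0.42,-18],-0.005,0.4],[[0.1,0.42,-18.5],-0.005,0.4],[[0.1,0.42,-18.5],-0.005,0.4],[[0.1,0.42,-18.5],-0.005,0.4]])

```text
clock: 15.68
tool_pos: [0.5662, 0.3143, 0.0144]
orientation: [-180.0, -0.1, 25.7]
force: [0.4, 0.3, 0.6]
opening: 0.0524
gripper_force: 0.0
```

```bash
python3 lid.py | grep -v len
```

```text
15.7333 [0.5663 0.3145 0.0148] 0.05244117002933461 [-179.9627   -0.1476   25.7451]
lid [326.  266.4] 0.85 [0.5665 0.3132 0.    ]
```

Emit:
apply_moves(commands=[[[-0.1,-0.15,-0.3],0,0.4],[[-0.1,-0.15,-0.6],0,0.4],[[-0.1,-0.15,-0.6],0,0.4],[[-0.1,-0.15,-0.6],0,0.4]])

```text
clock: 16.17
tool_pos: [0.5642, 0.3121, 0.0069]
orientation: [180.0, 0.0, 25.7]
force: [0.8, -0.0, 0.0]
opening: 0.0526
gripper_force: 0.0
```

```bash
sed -i 's/("wrist","top")/("wrist",)/' cap.py; python3 cap.py; python3 lid.py | grep -v len
```

```text
wrist (array([61.33333333,  0.56516667,  0.31216667]), array([7.45355992e-01, 4.71404521e-04, 3.72677996e-04])) (array([74.66666667,  0.56575   ,  0.3125    ]), array([3.29983165e+00, 2.50000000e-04, 4.08248290e-04]))
16.2667 [0.5644 0.3122 0.0071] 0.052703040148513944 [179.9961   0.0031  25.7425]
lid [319.2 269.8] 0.93 [0.5639 0.315  0.    ]
```

Emit:
apply_moves(commands=[[[0.1,0,0],0,0.4],[[0.1,0,0],0,1],[[0.1,0,0],0,1],[[0.1,0,0],0,1],[[0.1,0,0],0,1],[[0.1,0,0],0,1],[[0.1,0,0],0,1],[[0.1,0,0],0,1]])

```text
clock: 17.03
tool_pos: [0.5654, 0.3122, 0.0071]
orientation: [180.0, 0.0, 25.7]
force: [-0.9, -0.8, 0.2]
opening: 0.0223
gripper_force: 30.0
```

Emit:
apply_moves(commands=[[[0,0,2],0,1],[[0,0,5],0,1],[[0,0,9],0,1],[[0,0,13],0,1],[[0.22,-36.8,13],-0.388,1],[[0.22,-36.8,13],-0.388,1],[[0.22,-36.8,13],-0.388,1],[[0.22,-36.8,13],-0.388,1],[[0.22,-36.8,13],-0.388,1],[[0.22,-36.8,13],-0.388,1],[[0.22,-36.8,13],-0.388,1],[[0.22,-36.8,13],-0.388,1],[[0.22,-36.8,13],-0.388,1],[[0.22,-36.8,13],-0.388,1],[[0.22,-36.8,13],-0.388,1],[[0.22,-36.8,13],-0.388,1],[[0.22,-36.8,13],-0.388,1]])

```text
clock: 18.45
tool_pos: [0.5675, -0.055, 0.1369]
orientation: [-180.0, 0.0, 3.5]
force: [-0.1, 0.7, -1.8]
opening: 0.0215
gripper_force: 30.0
```

```bash
python3 - <<'E'
from h import *
import cap
o=ctrl.get_obs();print(o["clock"],o["tool_pos"],o["orientation"],o["opening"])
p=snap("wrist","wc");z=o["tool_pos"][2]-.0071
print(cap.fit(p,z+.02,.05,(.5676,-.0554)),cap.fit(p,z+.02,.0495,(.5676,-.0554)),"rim",cap.fit(p,.093,.062,(.5676,-.0554)))
g=cv2.cvtColor(p["img"],cv2.COLOR_RGB2GRAY)
for x1,y1,x2,y2 in cv2.createLineSegmentDetector().detect(g)[0][:,0]:
    a,b=atz(p,(x1,y1),z+.05)[:2],atz(p,(x2,y2),z+.05)[:2];d=a-b;L=np.linalg.norm(d)
    if L>.012 and np.linalg.norm((a+b)/2-[.5676,-.0554])<.04: print(round(L*1e3),round(np.degrees(np.arctan2(d[1],d[0]))%180,1),np.round((a+b)/2,4))
E
python3 circ.py
```

```text
18.55 [ 0.56764139 -0.05462389  0.13700916] 0.022097793355084546 3.6000021266935667
157 56.4 3.4 [ 0.6239 -0.052 ]
229 56.8 -41.5 [ 0.6101 -0.0931]
85 57.3 -82.3 [ 0.5753 -0.1121]Traceback (most recent call last):
  File "<stdin>", line 2, in <module>
  File "cap.py", line 13, in <module>
    print(n,fit(p), fit(p,.02,.0495))
            ~~~^^^
  File "cap.py", line 8, in fit
    c=np.array(c0)+[dx,dy];d=P-c;k=abs(np.hypot(*d.T)-R)<.0007
                             ~^~
ValueError: operands could not be broadcast together with shapes (0,) (2,)
```

Emit:
apply_moves(commands=[[[0,-0.06,-2],0,1],[[0,-0.06,-3],0,1],[[0,-0.06,-3.5],0,1],[[0,-0.06,-3.9],0,1],[[0,-0.06,-4.2],0,1],[[0,-0.06,-4.2],0,1]])

```text
clock: 19.2
tool_pos: [0.5674, -0.0563, 0.0947]
orientation: [180.0, 0.0, 3.5]
force: [0.2, 0.0, -1.5]
opening: 0.0215
gripper_force: 30.0
```

Emit:
apply_moves(commands=[[[0,0,-0.3],0,1],[[0,0,-0.6],0,1],[[0,0,-0.8],0,1],[[0,0,-0.8],0,1],[[0,0,-0.8],0,1]])

```text
clock: 19.62
tool_pos: [0.5675, -0.0564, 0.087]
orientation: [180.0, 0.0, 3.5]
force: [-0.1, -0.1, -1.4]
opening: 0.0216
gripper_force: 30.0
```

Emit:
apply_moves(commands=[[[0,0,-0.1],0,1],[[0,0,-0.1],0,1],[[0,0,-0.1],0,1]])

```text
clock: 19.87
tool_pos: [0.5676, -0.0564, 0.0861]
orientation: [-180.0, -0.0, 3.5]
force: [-0.1, 0.3, -2.1]
opening: 0.0215
gripper_force: 30.0
```

Emit:
apply_moves(commands=[[[0,0.07,-0.05],0,1],[[0,0.07,-0.1],0,1],[[0,0.07,-0.1],0,1],[[0,0.07,-0.1],0,1]])

```text
clock: 20.2
tool_pos: [0.5677, -0.0561, 0.086]
orientation: [180.0, -0.0, 3.5]
force: [-1.6, -2.2, 5.5]
opening: 0.0217
gripper_force: 30.0
```

Emit:
apply_moves(commands=[[[0,0,0.05],-0.06,1],[[0,0,0.05],-0.12,1],[[0,0,0.05],-0.18,1],[[0,0,0.05],-0.24,1],[[0,0,0.05],-0.3,1],[[0,0,0.05],-0.36,1],[[0,0,0.05],-0.42,1],[[0,0,0.05],-0.48,1],[[0,0,0.05],-0.54,1],[[0,0,0.05],-0.6,1],[[0,0,0.05],-0.66,1],[[0,0,0.05],-0.72,1],[[0,0,0.05],-0.785,1],[[0,0,0.05],-0.785,1],[[0,0,0.05],-0.785,1],[[0,0,0.05],-0.785,1]])

```text
clock: 21.53
tool_pos: [0.5677, -0.056, 0.086]
orientation: [180.0, -0.0, -41.4]
force: [-1.5, -3.9, 4.3]
opening: 0.0217
gripper_force: 30.0
```

```bash
sed -i '/^for n in/,$d' cap.py; python3 - <<'E'
from h import *
import cap
o=ctrl.get_obs();print(o["clock"],o["tool_pos"],o["orientation"],o["force"],o["moment"],o["opening"])
p=snap("wrist","wc");z=.079
print(cap.fit(p,z+.02,.05,(.5676,-.0554)),cap.fit(p,z+.02,.0495,(.5676,-.0554)))
g=cv2.cvtColor(p["img"],cv2.COLOR_RGB2GRAY)
for x1,y1,x2,y2 in cv2.createLineSegmentDetector().detect(g)[0][:,0]:
    a,b=atz(p,(x1,y1),z+.05)[:2],atz(p,(x2,y2),z+.05)[:2];d=a-b;L=np.linalg.norm(d)
    if L>.012 and np.linalg.norm((a+b)/2-[.5676,-.0554])<.04: print(round(L*1e3),round(np.degrees(np.arctan2(d[1],d[0]))%180,1),np.round((a+b)/2,4))
E
python3 circ.py
```

```text
21.5333 [ 0.56768331 -0.05600298  0.08601403] [ 1.79994013e+02 -3.15718548e-02 -4.13511488e+01] [-1.46453348 -3.92676846  4.31342773] [-1.26667396  0.67093933 -0.03110262] 0.02168680242284182
(array([ 6.96666667e+01,  5.67016667e-01, -5.49000000e-02]), array([2.05480467e+00, 3.43592135e-04, 4.08248290e-04])) (array([ 7.53333333e+01,  5.67600000e-01, -5.53166667e-02]), array([1.69967317e+00, 4.08248290e-04, 3.43592135e-04]))
16 140.8 [ 0.5864 -0.0416]
21 134.5 [ 0.5749 -0.0242]
24 126.9 [ 0.5832 -0.0488]
16 136.9 [ 0.5565 -0.0755]
20 143.9 [ 0.5398 -0.0678]
23 150.2 [ 0.5636 -0.0716]
18 138.6 [ 0.5599 -0.018 ]
19 138.8 [ 0.5301 -0.0524]
23 138.3 [ 0.5806 -0.0527]
23 138.3 [ 0.5665 -0.0683]
25 143.2 [ 0.5397 -0.0651]
24 133.4 [ 0.5748 -0.0269]
19 48.6 [ 0.5648 -0.0526]
21.6333 [ 0.56771611 -0.05599156  0.08604285] 0.021683944890390033 -41.38858331186898
175 56.5 3.4 [ 0.624 -0.052]
226 56.7 -41.5 [ 0.6101 -0.0929]
136 56.5 -82.5 [ 0.575  -0.1114]
146 56.5 -90.5 [ 0.5671 -0.1119]
28 48.5 -105.6 [ 0.5546 -0.1021]
{'at': [322.4, 186.1], 'score': 0.37}
```

```bash
python3 -c "
from plant import ctrl
print(ctrl.close_job())"
```

```text
the job is handed in; nothing more can be done
None
```

I handed the job in at about 21.6 s. The fourth nutmeg measured on the mill's axis on top of the three, and the lid was seated, turned to about -41.5° (the bar mark) and still gripped at 30 N; the hand-in returned no verdict.

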